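Travel check of a spring-backed mirror mount

TASK

Check the travel of the spring-backed mirror mount beside the analyser: with a fingertip press down its blue-capped corner until the green pointer is level with the red mark on the scale, without running past the mark, and keep it there for a good second. Then let go so that the plate springs fully back up. Do not touch the pointer, and leave the vials and the jar of beads where they stand.

Things in the scene. Friction and masses are not known exactly. Their poses are not given: they have to be found in the camera images.
- mount: The mount, bolted to the bench: grey base 110 x 180 x 12 mm. Origin at the centre of the base's underside on the bench; z up, y towards the white upright scale. An aluminium tilt plate 96 mm (x) wide lies level 85 mm above the bench, hinged about a line along the mount's x axis at y = -70 mm, z = 85 mm; it reaches to y = +63 mm. The white scale is 74 mm (y) wide, 110 mm tall, centred at y = 152 mm, and its face looks to the mount's +x. It does not move during the task.
- tilt (a joint): Tilt of the plate (rad): 0 = at rest, level, held up by its spring against a stop; grows as the capped side is pressed down; hard stop at 0.34. About 2 N on the blue cap starts it moving, about 6 N holds it at 0.2; it springs back by itself.
- cap: The blue round cap to press: 36 mm diameter, 14 mm tall, with a flat top 24 mm across, on a corner of the tilt plate (at rest at x = -28, y = +35 mm in the mount's frame). Origin at the centre of its underside; z out of the plate.
- cap_top (a point): Centre of the top face of the blue cap, where a fingertip presses; 103 mm above the bench at rest, 105 mm from the hinge line.
- pointer: The green pointer, a bar 4 x 75 x 5 mm fixed to the tilt plate and running along the mount's y in front of the scale's near part, so that its free end points at the near end of the red mark from beside it. Origin at the centre of its free end.
- pointer_tip (a point): Centre of the free end of the green pointer; 204 mm from the hinge line, 85 mm above the bench at rest, and it falls about 1.95 times as far as the cap does.
- mark: The red mark, a bar 6 x 46 x 12 mm (z) on the face of the scale, fixed during the task at a height that differs each time (its centre 37 to 62 mm above the bench). Origin at its centre, z up.
- vial_a: Glass vial with a crimped aluminium cap, 26 mm diameter, 60 mm tall, loose. Origin at the centre of its underside, z up. To be left alone.
- vial_b: Another such vial.
- vial_c: Another such vial.
- bead_jar: Glass jar of white beads with a red lid, 72 mm diameter, 99 mm tall, loose. Origin at the centre of its underside. To be left alone.

How it is judged:
By the outcome, as a careful person would: the job done as asked, in the order asked, and still so for the second after the job is handed in, with the robot touching nothing.
It also fails if it takes over 38 s, if anything falls off the work surface, if the arm or the gripper's body presses on something with over 40 N, if the wrist force passes 120 N, or if a joint passes its speed limit or range.

ROBOT

A 6-joint arm with a two-finger parallel gripper is mounted at the origin on the work surface. World frame = base frame: x ahead of the robot, y to its left, z up, the work surface at z = 0. Lengths are in m, angles in rad, forces in N, time in s.
With the tool pointing down it reaches from about 0.35 to 0.975 m from the base axis. Payload 17.4 kg.
Tool frame: the origin (TCP) lies on the centre line of the jaws, within the pads' length; the fingertips stand 25 mm ahead of it and the grasp point (between the pads) lies 6 mm ahead of it (robot.tip_reach is the z of the fingertips in the tool frame, in m); z points along the fingers, y is the line along which they close (so a half turn about z gives the same grasp; the last joint's range is limited). The gripper opens to 85 mm and grips with 20 to 120 N. Pads are 22 mm wide; open, the fingers measure 114 mm over their backs; the gripper's body (76 mm by 85 mm) begins 54 mm behind the grasp point. The pads swing forward as they close: fully open they stand 13 mm farther back than shut.
Start: joints at [-1.347, 0.116, 1.442, -0, 1.584, -0.038], TCP at [0.175, -0.652, 0.256] pointing down, gripper open.
Joint ranges: [-2.83, 2.83], [-0.83, 2.19], [0.07, 2.5], [-1.14, 4.28], [0.01, 3], [-2.97, 2.97]. Speed limits (rad/s): [1.89, 1.89, 2.22, 3.14, 3.14, 3.14].

INTERFACE

Orientations are given as a rotation vector (axis times angle).
In Python, from workcell import robot gives the robot as it stands.
- The arm moves only by the tool servo_tool, never from a script. Its arguments are lists of equal length, an entry for each row: "slide": the shift along the tool's x, y, z in cm, a list of three; "angular": the turn, a rotation vector about the tool's x, y, z in rad, a list of three; "grip": the closure, from -1 (fully open) to 1 (shut). In form: {"slide": [[x, y, z], ...], "angular": [[ax, ay, az], ...], "grip": [grip, ...]}. A call has exactly 8 rows; each row is the pose to reach, as a shift and turn from the pose commanded when the call began, along the tool's axes at that moment; what a row does not reach only later rows make up. A row lasts 1/8 s, in which the tool goes at most 62.5 mm and 10.7 degrees, less where a joint would pass 70% of its speed; a pose out of reach is approached as far as the arm can. A call with a gripper value outside its range is refused whole. The fingers move at their own pace and stop on an object; "squeeze" is the grip in N (left out, the last holds). Time passes only in rows, so rows that repeat a pose let the fingers close, or fill a call up. It gives the time, the measured TCP pose, the force, the opening and the grip force at its end, in the units of the state.
- robot.read_state(): the state, without advancing time (a new reading comes with each control period).
- robot.snapshot(name): name is "scene" or "top" or "wrist"; returns a dict with "image" (400x640x3 uint8, blue, green, red), "depth" (400x640 float32, m along the optical axis (not along the pixel's ray), 0 where there is no reading), "intrinsics" (3x3 intrinsics, pixels), "k1" (the pictures are not rectified: a ray, as slopes to the right and down, at radius r is drawn at 1 + k1 r^2 times it, then the intrinsics apply), "extrinsics" (4x4, takes a point from world to camera coordinates); the wrist camera has in their place "mount" (4x4, takes a point from camera to tool coordinates, whose origin is the TCP and whose axes are the flange's). Camera axes: x right, y up, looking along -z (the intrinsics and any distortion apply to the point x, -y, -z); pixel columns grow to the right and rows downward; lengths in m; the calibration is good to about 2 mm. A picture is of the moment at which its call begins: read the wrist's pose just before it.
- robot.sign_off(): hands the job in; it is judged then, once.
Trained networks look in a picture, given as the dict that the camera call returned (one of the last four; its "shot" number tells which), for a name from the list of things; names that differ only in an ending like _2 or _b are one class to them, and where a whole thing is asked for, a point or a joint stands for the part that bears it (a point fixed in the world has none). Each returns a list of dicts, best first, with "p" (0 to 1); they miss things now and then, are a little off and sometimes report something else, mostly with a low value. They report only what shows in the picture. A call takes as long as a camera call.
- robot.search_frame(thing, picture): "centre" ([column, row] in pixels, amid what is visible of it).
- robot.trace(thing, picture): "mask" (400x640 bool, what is visible of it) and "centre" ([column, row] in pixels, amid what is visible of it).
The state is a dict: "clock": time; "joint_positions": joint angles; "qvel": joint speeds; "joint_efforts": joint torques, N m; "tool_pos": TCP position; "tool_rot": TCP orientation; "force": force on the tool from outside, world axes, zero at the start; "wrist_torque": the same for the moment, N m; "grip_width": finger opening in m; "finger_force": force on a finger pad.
Only numpy, scipy, OpenCV 4.12 (cv2) and the standard library are available. Lean on these libraries where they do the work, as an engineer would, in place of code of your own. Each camera call takes 0.05 s, during which the arm holds its last target. There are 200 camera calls.

## Working session

There is one attempt and no reset: what is moved stays moved. The work goes in short steps, Python scripts to look and compute and a tool call to move; the robot and the scene stay as the last step left them, time stands still between calls to the robot, and variables do not carry over. Pictures are saved under pics/ and viewed, at most 10 in all, crops included, and the job is handed in when it is done.

Besides the shell and the picture viewer there is one more tool, called after "Emit:" as a command line: name --argument value ..., lists and objects as JSON in quotes. servo_tool: Moves the arm, as the interface text tells. Its arguments: {"type":"object","properties":{"slide":{"type":"array"},"angular":{"type":"array"},"grip":{"type":"array"},"squeeze":{"type":"number"}},"required":["slide","angular","grip"]}

```bash
mkdir -p pics; cat > h.py <<'E'
import numpy as np, cv2
from scipy.spatial.transform import Rotation as R
from workcell import robot
def cam2w(s,st=None):
    if 'extrinsics' in s: return np.linalg.inv(np.array(s['extrinsics']))
    T=np.eye(4);T[:3,:3]=R.from_rotvec(st['tool_rot']).as_matrix();T[:3,3]=st['tool_pos']
    return T@np.array(s['mount'])
def pts(s,uv,d,st=None):
    uv=np.array(uv,float).reshape(-1,1,2)
    n=cv2.undistortPoints(uv,np.array(s['intrinsics'],float),np.array([s['k1'],0,0,0.])).reshape(-1,2)
    d=np.array(d).ravel()
    c=np.c_[n[:,0]*d,-n[:,1]*d,-d,np.ones(len(d))]
    return (c@cam2w(s,st).T)[:,:3]
def maskpts(s,m,st=None):
    v,u=np.nonzero(m&(s['depth']>0))
    return pts(s,np.c_[u,v],s['depth'][v,u],st)
E
python3 - <<'E'
from h import *
print(robot.read_state())
for c in ['scene','top']:
    s=robot.snapshot(c); cv2.imwrite(f'pics/{c}0.png',s['image'])
    for t in ['mount','cap','pointer','mark','vial_a','bead_jar']:
        for r in robot.trace(t,s)[:3]:
            if r['p']<.2: continue
            p=maskpts(s,r['mask'])
            print(c,t,round(r['p'],2),np.round(r['centre']),len(p), np.round(np.median(p,0),3) if len(p) else '', np.round(np.percentile(p,[3,97],axis=0),3).tolist() if len(p) else '')
E
```

```text
{'clock': 0.0, 'joint_positions': array([-1.34680012e+00,  1.16488987e-01,  1.44227423e+00,  1.56918265e-05,
        1.58403070e+00, -3.78194915e-02]), 'qvel': array([ 0.00031383,  0.0010971 , -0.00078411, -0.00038511,  0.00257356,
        0.00050145]), 'joint_efforts': array([-4.57533431e-03, -7.31984425e+01, -6.32494068e+01, -2.80506392e-04,
        6.30341689e-03,  1.04229849e-05]), 'tool_pos': array([ 0.17465786, -0.65183358,  0.25555457]), 'tool_rot': array([-3.11352523e+00, -4.09929512e-01,  1.50800966e-04]), 'force': array([-0.34641012, -0.45134914, -0.17041515]), 'wrist_torque': array([ 0.02115086, -0.01513948,  0.00508241]), 'finger_force': 0.0, 'grip_width': 0.08555643553462774}
scene mount 0.86 [293. 234.] 9779 [ 0.552 -0.041  0.083] [[0.48, -0.123, 0.002], [0.582, 0.132, 0.106]]
scene cap 0.57 [289. 198.] 314 [ 0.509 -0.005  0.1  ] [[0.491, -0.018, 0.09], [0.522, 0.011, 0.102]]
scene pointer 0.53 [336. 198.] 119 [0.563 0.059 0.085] [[0.559, 0.027, 0.081], [0.567, 0.091, 0.087]]
scene mark 0.52 [290. 197.] 350 [ 0.509 -0.005  0.099] [[0.491, -0.018, 0.088], [0.522, 0.014, 
[... 634 characters left out ...]
p mount 0.82 [329. 220.] 4449 [ 0.536 -0.01   0.087] [[0.478, -0.11, 0.007], [0.577, 0.136, 0.109]]
top cap 0.48 [325. 233.] 215 [0.505 0.001 0.1  ] [[0.49, -0.015, 0.088], [0.52, 0.017, 0.105]]
top pointer 0.42 [292. 211.] 38 [0.565 0.071 0.086] [[0.562, 0.051, 0.083], [0.567, 0.091, 0.091]]
top mark 0.35 [368. 179.] 137 [ 0.629 -0.103  0.053] [[0.621, -0.118, -0.002], [0.642, -0.093, 0.062]]
top vial_a 0.67 [349. 272.] 80 [ 0.422 -0.063  0.059] [[0.413, -0.074, 0.031], [0.431, -0.055, 0.063]]
top vial_a 0.47 [368. 180.] 93 [ 0.628 -0.103  0.056] [[0.621, -0.113, 0.019], [0.638, -0.094, 0.062]]
top bead_jar 0.38 [312. 210.] 3 [0.562 0.031 0.089] [[0.562, 0.029, 0.084], [0.562, 0.033, 0.09]]
```

View pics/scene0.png

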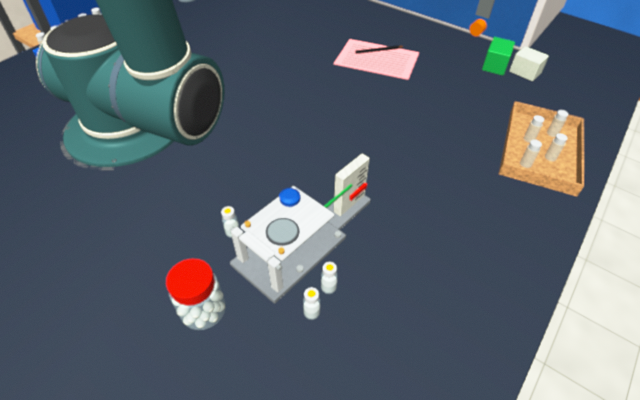

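View pics/top0.png

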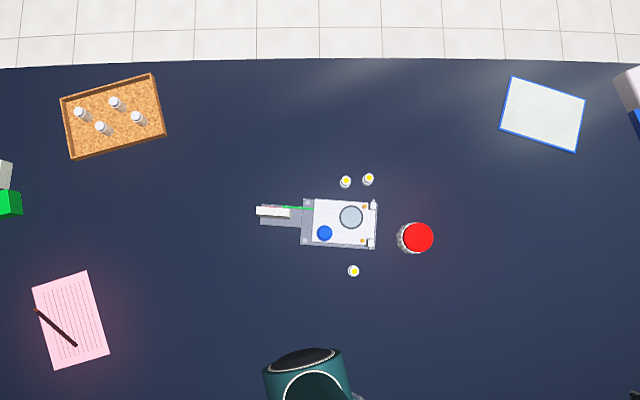

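The scene view shows the blue cap at (289,198), the green pointer at about (340,196) and the red mark at (358,191), with vials on both sides of the mount and the jar in front of it. The top view agrees, with the cap at (325,233) and the mount's y nearly along world y. Next I'll hover over the cap for a closer look.

```bash
python3 - <<'E'
from h import *
st=robot.read_state(); M=R.from_rotvec(st['tool_rot']).as_matrix()
print(M.round(3)); s=robot.snapshot('wrist'); print(np.round(s['mount'],3), s['intrinsics'])
print(robot.tip_reach, 'delta tool cm', (M.T@(np.array([.507,-.02,.26])-st['tool_pos'])*100).round(1))
E
```

```text
[[ 0.966  0.259 -0.   ]
 [ 0.259 -0.966  0.   ]
 [-0.    -0.    -1.   ]]
[[ 0.     0.95   0.313  0.08 ]
 [ 1.     0.    -0.001 -0.   ]
 [-0.001  0.313 -0.95  -0.118]
 [ 0.     0.     0.     1.   ]] [[316.87359165   0.         316.77428263]
 [  0.         316.87359165 195.33388617]
 [  0.           0.           1.        ]]
0.025 delta tool cm [ 48.5 -52.4  -0.4]
```

Emit:
servo_tool --slide '[[4,-3.5,0],[8,-7,-1],[12,-11,-2],[17,-15,-3],[21,-19,-3],[25,-22,-3],[29,-26,-3],[33,-29.5,-3]]' --angular '[[0,0,0.03],[0,0,0.06],[0,0,0.1],[0,0,0.13],[0,0,0.16],[0,0,0.2],[0,0,0.23],[0,0,0.26]]' --grip '[1,1,1,1,1,1,1,1]'

```text
clock: 1.75
tool_pos: [0.4177, -0.2799, 0.2866]
tool_rot: [3.141, 0.001, 0.001]
force: [0.2, -0.2, 0.6]
grip_width: -0.0003
finger_force: 0.0
```

```bash
python3 - <<'E'
from h import *
st=robot.read_state(); M=R.from_rotvec(st['tool_rot']).as_matrix()
print(st['clock'],st['tool_pos'],M.round(3))
a=.6; T=np.array([[np.cos(a),0,-np.sin(a)],[0,-1,0],[-np.sin(a),0,-np.cos(a)]])
print((M.T@(np.array([.66,.09,.18])-st['tool_pos'])*100).round(1), R.from_matrix(M.T@T).as_rotvec().round(3))
E
```

```text
1.75 [ 0.41769778 -0.27990922  0.28657166] [[ 1.     0.001  0.001]
 [ 0.001 -1.    -0.   ]
 [ 0.001  0.    -1.   ]]
[ 24.3 -37.   10.7] [ 0.001 -0.601  0.001]
```

Emit:
servo_tool --slide '[[3,-5,0],[6,-9.5,0],[9,-14,0],[12,-19,0],[15.5,-23.5,2],[18.5,-28,5],[21.5,-32.5,8],[24.3,-37,10.7]]' --angular '[[0,0,0],[0,-0.1,0],[0,-0.2,0],[0,-0.3,0],[0,-0.4,0],[0,-0.5,0],[0,-0.6,0],[0,-0.6,0]]' --grip '[1,1,1,1,1,1,1,1]'

```text
clock: 2.75
tool_pos: [0.6603, 0.0904, 0.1764]
tool_rot: [2.998, 0.003, -0.934]
force: [0.4, -1.2, 1.0]
grip_width: -0.0001
finger_force: 0.0
```

```bash
python3 - <<'E'
from h import *
st=robot.read_state(); print(st['tool_pos'],st['qvel'].round(3))
s=robot.snapshot('wrist'); cv2.imwrite('pics/w1.png',s['image'])
np.savez('w1.npz',d=s['depth'],img=s['image'],pos=st['tool_pos'],rot=st['tool_rot'])
for t in ['cap','pointer','mark']:
    for r in robot.trace(t,s)[:2]:
        p=maskpts(s,r['mask'],st)
        print(t,round(r['p'],2),np.round(r['centre']),len(p), np.round(np.median(p,0),4), np.round(np.percentile(p,[2,98],axis=0),4).tolist())
E
```

```text
[0.66034547 0.09041216 0.1763876 ] [ 0.431  0.62  -0.503  0.275 -0.195  0.482]
cap 0.89 [408. 264.] 819 [0.5147 0.0035 0.1005] [[0.4933, -0.015, 0.0902], [0.5218, 0.018, 0.1042]]
cap 0.28 [594. 238.] 7061 [ 0.5174 -0.1915  0.07  ] [[0.4717, -0.2286, 0.0063], [0.5274, -0.1734, 0.0999]]
pointer 0.76 [355. 226.] 661 [0.5629 0.0587 0.0868] [[0.4318, 0.0213, 0.0006], [0.5668, 0.0934, 0.0887]]
mark 0.85 [284. 188.] 661 [0.5674 0.1208 0.0493] [[0.5622, 0.099, 0.0419], [0.5702, 0.1424, 0.0534]]
mark 0.52 [450. 241.] 8975 [ 0.547  -0.0296  0.0898] [[0.4877, -0.1058, 0.0837], [0.5795, 0.0749, 0.1034]]
```

View pics/w1.png

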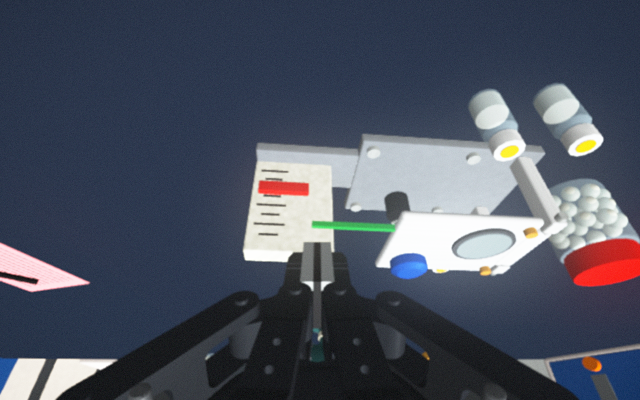

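The wrist view shows the red mark at (284,188), the green pointer running (312–393,226) with its free end at the left, and the cap at (408,264). The arm was still settling during that shot, so I'll measure again now that it's at rest.

```bash
cat > m.py <<'E'
from h import *
def meas(cam='wrist',edge=True):
    st=robot.read_state(); s=robot.snapshot(cam); hsv=cv2.cvtColor(s['image'],cv2.COLOR_BGR2HSV)
    h,sa,v=[hsv[...,i].astype(int) for i in range(3)]
    allp=np.zeros(s['depth'].shape+(3,)); vv,uu=np.nonzero(s['depth']>0); allp[vv,uu]=pts(s,np.c_[uu,vv],s['depth'][vv,uu],st)
    box=lambda lo,hi:np.all((allp>lo)&(allp<hi),axis=2)
    red=((h<8)|(h>172))&(sa>150)&box([.54,.06,.02],[.6,.18,.08])
    grn=(h>50)&(h<85)&(sa>120)&box([.54,-.02,.0],[.6,.14,.1])
    blu=(h>95)&(h<125)&(sa>150)&box([.46,-.05,.04],[.56,.05,.115])
    return st,s,allp,red,grn,blu
E
python3 - <<'E'
from m import *
for i in range(2):
    st,s,P,red,grn,blu=meas()
    print(st['tool_pos'].round(4),abs(st['qvel']).max().round(3))
    for n,m in zip(['red','grn','blu'],[red,grn,blu]):
        p=P[m]; print(n,len(p),np.median(p,0).round(4),np.percentile(p,[2,98],axis=0).round(4).tolist())
    p=P[grn]; k=np.polyfit(p[:,1],p[:,0],1); print('ptr dx/dy',k[0], 'dz/dy',np.polyfit(p[:,1],p[:,2],1))
    p=P[red]; print('red dx/dy',np.polyfit(p[:,1],p[:,0],1)); x=p[:,0]-np.polyval(np.polyfit(p[:,1],p[:,0],1),p[:,1])
    for b in np.arange(.036,.062,.002):
        q=(p[:,2]>=b)&(p[:,2]<b+.002); print(round(b,3),q.sum(),x[q].mean().round(4) if q.any() else '',end=' | ')
    p=P[blu]; q=p[p[:,2]>.1]; print('\ncaptop',q.mean(0),(q.max(0)+q.min(0))/2,len(q),np.ptp(q,axis=0))
st=robot.read_state()
E
```

```text
[0.6595 0.0893 0.1783] 0.049
red 589 [0.5675 0.1214 0.049 ] [[0.5637, 0.0997, 0.0423], [0.57, 0.1416, 0.0535]]
grn 571 [0.563  0.0575 0.0869] [[0.5584, 0.0257, 0.0833], [0.5667, 0.0918, 0.0888]]
blu 695 [0.5149 0.0028 0.1012] [[0.4952, -0.0125, 0.0922], [0.5217, 0.0168, 0.1042]]
ptr dx/dy 0.09138743174039261 dz/dy [0.00463233 0.0863059 ]
red dx/dy [0.07790507 0.55792818]
0.036 0  | 0.038 0  | 0.04 5 -0.0003 | 0.042 74 0.0004 | 0.044 80 0.0006 | 0.046 85 0.0006 | 0.048 80 0.0004 | 0.05 94 0.0004 | 0.052 170 -0.0012 | 0.054 1 0.0012 | 0.056 0  | 0.058 0  | 0.06 0  | 
captop [0.50900438 0.00210937 0.10265702] [0.50738489 0.00098887 0.10224872] 436 [0.02904387 0.03349962 0.00449397]
[0.6594 0.0885 0.1796] 0.031
red 582 [0.5676 0.1214 0.0494] [[0.5634, 0.0999, 0.0427], [0.5701, 0.1417, 0.0534]]
grn 565 [0.563  0.0575 0.087 ] [[0.5585, 0.026, 0.0833], [0.5667, 0.0921, 0.0888]]
blu 698 [0.515  0.0028 0.1013] [[0.4953, -0.0125, 0.0922], [0.5213, 0.0169, 0.1042]]
ptr dx/dy 0.08979283536927694 dz/dy [0.00198722 0.08646396]
red dx/dy [0.08152907 0.5575511 ]
0.036 0  | 0.038 0  | 0.04 4 -0.0 | 0.042 64 0.0005 | 0.044 80 0.0006 | 0.046 85 0.0006 | 0.048 80 0.0006 | 0.05 98 0.0005 | 0.052 169 -0.0013 | 0.054 2 -0.0003 | 0.056 0  | 0.058 0  | 0.06 0  | 
captop [0.50900741 0.00207672 0.10262866] [0.50716666 0.00113967 0.10227658] 442 [0.02793419 0.03395767 0.00451961]
```

```bash
python3 - <<'E'
from h import *
st=robot.read_state(); M=R.from_rotvec(st['tool_rot']).as_matrix()
for w in [(.6,.06,.22),(.5065,.001,.21),(.5065,.001,.155)]: print((M.T@(np.array(w)-st['tool_pos'])*100).round(2))
print(R.from_matrix(M.T@np.diag([1,-1,-1.])).as_rotvec().round(3),st['tool_pos'],M.round(3))
E
```

```text
[-7.14  2.8   0.07]
[-14.31   8.69   6.17]
[-11.21   8.69  10.72]
[0.    0.599 0.001] [0.65936719 0.08806417 0.1803498 ] [[ 0.826  0.001 -0.564]
 [ 0.001 -1.    -0.001]
 [-0.564  0.    -0.826]]
```

Emit:
servo_tool --slide '[[-3.5,1.4,0],[-7.1,2.8,0],[-10.5,5.5,3],[-14.3,8.7,6.2],[-14.3,8.7,6.2],[-12.7,8.7,8.5],[-11.2,8.7,10.7],[-11.2,8.7,10.7]]' --angular '[[0,0.1,0],[0,0.25,0],[0,0.4,0],[0,0.55,0],[0,0.6,0],[0,0.6,0],[0,0.6,0],[0,0.6,0]]' --grip '[1,1,1,1,1,1,1,1]'

```text
clock: 4.05
tool_pos: [0.5056, 0.0007, 0.1539]
tool_rot: [3.141, 0.001, -0.001]
force: [-0.0, 0.0, 0.5]
grip_width: -0.0001
finger_force: 0.0
```

```bash
cat > look.py <<'E'
from m import *
def q(p): return len(p), (np.percentile(p,[2,50,98],axis=0).round(4).tolist() if len(p) else '')
def go(name=None):
    for c in ['wrist','scene','top']:
        st,s,P,red,grn,blu=meas(c)
        tip=P[grn]; 
        print(c,'red',q(P[red]),'\n  grn',q(tip),'\n  blu',q(P[blu]))
        if len(tip): 
            e=tip[tip[:,1]>np.percentile(tip[:,1],80)]; print('  ptr end y,z',e.mean(0).round(4), 'top z',np.percentile(e[:,2],90).round(4))
        if name and c!='top': cv2.imwrite(f'pics/{name}_{c}.png',s['image'])
    print(st['clock'],st['tool_pos'].round(4),st['force'].round(2),R.from_rotvec(st['tool_rot']).as_matrix().round(3)[2])
E
python3 -c "
from look import *
go('h2')
a=cv2.imread('pics/h2_wrist.png');b=cv2.imread('pics/h2_scene.png')[120:320,160:480]
cv2.imwrite('pics/h2.png',np.vstack([cv2.resize(a,(480,300)),cv2.resize(b,(480,300))]))"
```

```text
wrist red (597, [[0.5627, 0.0975, 0.046], [0.5661, 0.1226, 0.0525], [0.5696, 0.1422, 0.0548]]) 
  grn (901, [[0.5579, 0.0251, 0.0861], [0.562, 0.0593, 0.0881], [0.5659, 0.0926, 0.0893]]) 
  blu (1871, [[0.4957, -0.0149, 0.099], [0.5093, -0.0, 0.1028], [0.5204, 0.0158, 0.1046]])
  ptr end y,z [0.5643 0.0871 0.0881] top z 0.0889
scene red (99, [[0.563, 0.0966, 0.0422], [0.5673, 0.1194, 0.0494], [0.5706, 0.1415, 0.0522]]) 
  grn (77, [[0.5584, 0.0267, 0.0831], [0.5627, 0.0567, 0.0855], [0.5666, 0.0905, 0.0873]]) 
  blu (283, [[0.4897, -0.0176, 0.0931], [0.5081, -0.0043, 0.1], [0.5215, 0.0117, 0.1024]])
  ptr end y,z [0.5653 0.0845 0.0854] top z 0.0869
top red (0, '') 
  grn (0, '') 
  blu (0, '')
4.15 [0.5068 0.001  0.1559] [ 0.13 -0.25  0.97] [ 0.002  0.    -1.   ]
```

View pics/h2.png

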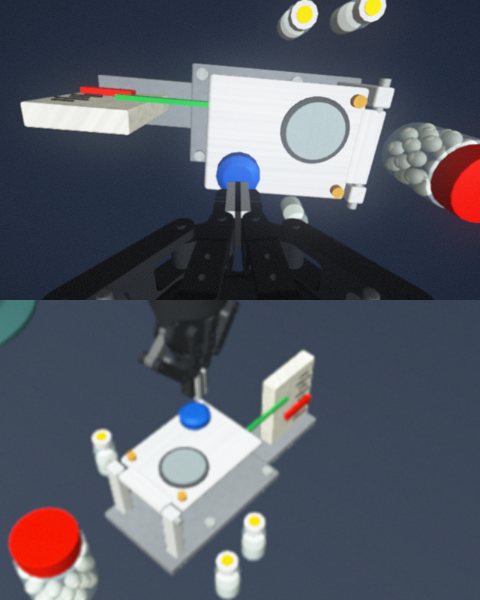

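The composite shows the fingertip just above the cap. The pointer (top-left, level) and the red mark are clear in both the wrist and scene views. The mark centre is about 47 mm up, so the pointer tip has to fall about 37.5 mm. I'll press part way first.

Emit:
servo_tool --slide '[[0,0,0.8],[0,0,1.6],[0,0,2.3],[0,0,2.7],[0,0,3.0],[0,0,3.4],[0,0,3.8],[0,0,3.8]]' --angular '[[0,0,0],[0,0,0],[0,0,0],[0,0,0],[0,0,0],[0,0,0],[0,0,0],[0,0,0]]' --grip '[1,1,1,1,1,1,1,1]'

```text
clock: 5.2
tool_pos: [0.5069, 0.0016, 0.1162]
tool_rot: [-3.141, -0.003, -0.001]
force: [1.1, 4.4, 5.1]
grip_width: -0.0002
finger_force: 2.6
```

```bash
cat > tip.py <<'E'
from m import *
def tip(n=1):
  for c in ['wrist','scene']*n:
    st,s,P,red,grn,blu=meas(c); p=P[grn]; r=P[red]
    k=np.polyfit(p[:,1],p[:,2],1); res=abs(p[:,2]-np.polyval(k,p[:,1])); p=p[res<.003]; k=np.polyfit(p[:,1],p[:,2],1)
    ym=np.percentile(p[:,1],99); top=np.percentile(p[:,2]-np.polyval(k,p[:,1]),85)
    print(c,st['clock'],'tcp',st['tool_pos'].round(4),'F',st['force'].round(1),'slope tilt',round(-np.arctan(k[0]),4),'ymax',ym.round(4),'tip z(med,top)',np.polyval(k,ym).round(4),(np.polyval(k,ym)+top).round(4),'red z',np.percentile(r[:,2],[2,50,98]).round(4),len(p),len(r), 'vel',abs(st['qvel']).max().round(3))
  return s
if __name__=='__main__': tip()
E
python3 tip.py
```

```text
wrist 5.2 tcp [0.5069 0.0016 0.1162] F [1.1 4.4 5.1] slope tilt 0.1178 ymax 0.0919 tip z(med,top) 0.0643 0.065 red z [0.0457 0.0525 0.0546] 1058 947 vel 0.009
scene 5.25 tcp [0.5069 0.0016 0.1164] F [-0.1  5.2  5. ] slope tilt 0.1266 ymax 0.0905 tip z(med,top) 0.0622 0.063 red z [0.0426 0.0492 0.0528] 67 96 vel 0.005
```

Emit:
servo_tool --slide '[[0,0,0.1],[0,0,0.2],[0,0,0.3],[0,0,0.4],[0,0,0.5],[0,0,0.55],[0,0,0.55],[0,0,0.55]]' --angular '[[0,0,0],[0,0,0],[0,0,0],[0,0,0],[0,0,0],[0,0,0],[0,0,0],[0,0,0]]' --grip '[1,1,1,1,1,1,1,1]'

```text
clock: 6.3
tool_pos: [0.5069, 0.0017, 0.1111]
tool_rot: [-3.141, -0.003, -0.001]
force: [1.3, 7.0, 5.2]
grip_width: -0.0002
finger_force: 3.2
```

```bash
python3 -c "
from tip import *
tip(); s=robot.snapshot('wrist'); cv2.imwrite('pics/p3.png',cv2.resize(s['image'][60:260,0:300],(780,520),interpolation=cv2.INTER_CUBIC))"
```

```text
wrist 6.3 tcp [0.5069 0.0017 0.1111] F [1.3 7.  5.2] slope tilt 0.1682 ymax 0.0911 tip z(med,top) 0.0541 0.0548 red z [0.0449 0.0525 0.0546] 1004 1113 vel 0.003
scene 6.35 tcp [0.5069 0.0017 0.1111] F [1.9 5.9 5.2] slope tilt 0.1593 ymax 0.0892 tip z(med,top) 0.0518 0.0527 red z [0.0417 0.0496 0.0528] 59 97 vel 0.002
```

View pics/p3.png

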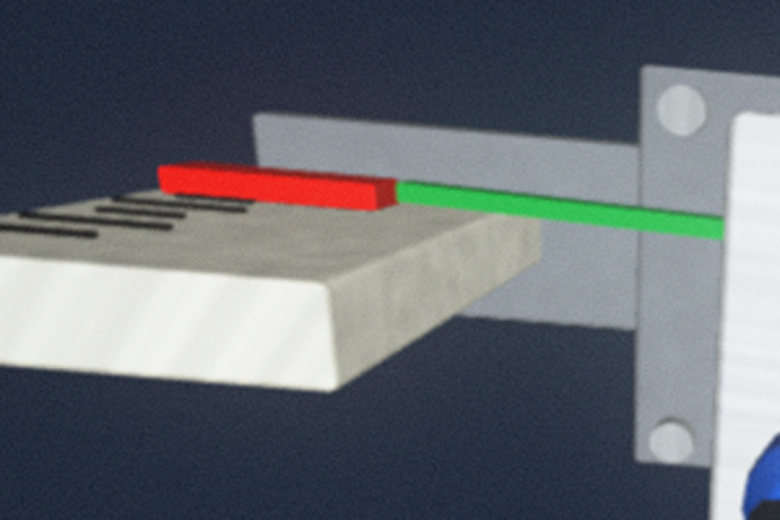

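In the crop the pointer's end sits beside the near end of the red mark (about (395,192)), still a few mm above level. I'll go 1.2 mm further down.

Emit:
servo_tool --slide '[[0,0,0.03],[0,0,0.06],[0,0,0.09],[0,0,0.12],[0,0,0.12],[0,0,0.12],[0,0,0.12],[0,0,0.12]]' --angular '[[0,0,0],[0,0,0],[0,0,0],[0,0,0],[0,0,0],[0,0,0],[0,0,0],[0,0,0]]' --grip '[1,1,1,1,1,1,1,1]'

```text
clock: 7.45
tool_pos: [0.5069, 0.0017, 0.1099]
tool_rot: [-3.141, -0.003, -0.001]
force: [0.9, 6.5, 6.1]
grip_width: -0.0002
finger_force: 3.4
```

```bash
python3 -c "
from tip import *
tip()
for c in ['wrist','scene']:
  st,s,P,red,grn,blu=meas(c); r=P[red]; r=r[r[:,1]<.13]
  print(c,np.histogram(r[:,2],np.arange(.038,.058,.001))[0], np.polyfit(r[:,1],r[:,2],1))
im=s['image'][160:220,310:390]; cv2.imwrite('pics/s4.png',cv2.resize(im,(800,600),interpolation=cv2.INTER_CUBIC))"
```

```text
wrist 7.45 tcp [0.5069 0.0017 0.1099] F [0.9 6.5 6.1] slope tilt 0.1808 ymax 0.0907 tip z(med,top) 0.0517 0.0525 red z [0.0444 0.0525 0.0546] 986 1137 vel 0.001
scene 7.5 tcp [0.5069 0.0017 0.1099] F [0.4 7.3 5.4] slope tilt 0.1737 ymax 0.0896 tip z(med,top) 0.0494 0.0505 red z [0.0424 0.0496 0.0525] 61 98 vel 0.002
wrist [  0   0   0   0   7   5  10  18  29  30  17  20  30 115 336 191  17   4
   1   0] [0.06366276 0.04448599]
scene [ 0  0  0  0  0  2  7  5  3  5  6 18 15  6  4  0  0  0  0  0] [0.01205146 0.04739373]
```

View pics/s4.png

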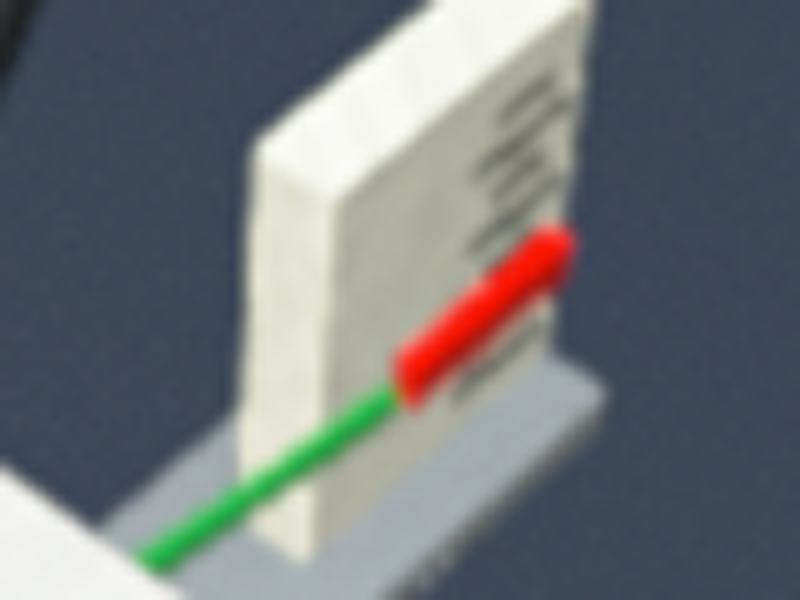

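The scene crop shows the pointer's end (395,392) meeting the red mark's near end (405,378). The estimates put the tip at about 48.4 mm and the mark centre at about 47 mm. A final 0.5 mm step, then I'll hold.

Emit:
servo_tool --slide '[[0,0,0.02],[0,0,0.04],[0,0,0.05],[0,0,0.05],[0,0,0.05],[0,0,0.05],[0,0,0.05],[0,0,0.05]]' --angular '[[0,0,0],[0,0,0],[0,0,0],[0,0,0],[0,0,0],[0,0,0],[0,0,0],[0,0,0]]' --grip '[1,1,1,1,1,1,1,1]'

```text
clock: 8.65
tool_pos: [0.5069, 0.0017, 0.1094]
tool_rot: [-3.141, -0.003, -0.001]
force: [0.8, 6.6, 5.9]
grip_width: 0.0001
finger_force: 3.4
```

```bash
python3 -c "
from tip import *
tip(3)
# mean scene image: project model of mark (12 mm) & pointer end at hypothesised heights
st,s,P,red,grn,blu=meas('scene')
for y0,y1 in [(.095,.105),(.105,.12),(.12,.14)]:
  r=P[red]; r=r[(r[:,1]>y0)&(r[:,1]<y1)]; print(y0,len(r),np.percentile(r[:,2],[5,95]).round(4))
K=np.array(s['intrinsics'],float);E=np.array(s['extrinsics'])
def proj(w):
  c=E@np.r_[w,1];return cv2.projectPoints(np.array([[c[0],-c[1],-c[2]]]),np.zeros(3),np.zeros(3),K,np.array([s['k1'],0,0,0.]))[0].ravel()
v,u=np.nonzero(red);print('red cols/rows',u.min(),u.max(),v.min(),v.max())
for c in sorted(set(u)): print(c,v[u==c].min(),v[u==c].max(),proj([.567,.1,.047]).round(1) if c==u.min() else '',end='; ')
v,u=np.nonzero(grn);print()
for c in sorted(set(u))[-10:]: print(c,v[u==c].min(),v[u==c].max(),end='; ')
"
```

```text
wrist 8.65 tcp [0.5069 0.0017 0.1094] F [0.8 6.6 5.9] slope tilt 0.1856 ymax 0.091 tip z(med,top) 0.0506 0.0513 red z [0.0444 0.0525 0.0545] 983 1137 vel 0.001
scene 8.7 tcp [0.5069 0.0017 0.1094] F [0.8 6.5 5.6] slope tilt 0.1899 ymax 0.088 tip z(med,top) 0.0485 0.0494 red z [0.0423 0.0493 0.0517] 59 99 vel 0.001
wrist 8.75 tcp [0.5069 0.0017 0.1094] F [-0.3  6.2  6.1] slope tilt 0.1874 ymax 0.0909 tip z(med,top) 0.0506 0.0513 red z [0.0445 0.0525 0.0545] 984 1145 vel 0.003
scene 8.8 tcp [0.5069 0.0017 0.1094] F [0.7 6.3 5.7] slope tilt 0.1714 ymax 0.0875 tip z(med,top) 0.0492 0.0502 red z [0.0427 0.0495 0.0524] 59 98 vel 0.002
wrist 8.85 tcp [0.5069 0.0017 0.1094] F [0.3 7.  5.6] slope tilt 0.1884 ymax 0.0907 tip z(med,top) 0.0506 0.0513 red z [0.0445 0.0524 0.0544] 984 1141 vel 0.002
scene 8.9 tcp [0.5069 0.0017 0.1094] F [1.3 7.6 5.6] slope tilt 0.189 ymax 0.0873 tip z(med,top) 0.0486 0.0495 red z [0.0416 0.0496 0.0521] 58 98 vel 0.002
0.095 19 [0.0444 0.051 ]
0.105 32 [0.0438 0.0519]
0.12 41 [0.0438 0.0521]
red cols/rows 350 366 183 199
350 195 199 [352.2 197.2]; 351 194 199 ; 352 194 198 ; 353 193 197 ; 354 192 197 ; 355 191 196 ; 356 190 195 ; 357 189 194 ; 358 188 193 ; 359 187 192 ; 360 186 191 ; 361 185 190 ; 362 184 190 ; 363 183 189 ; 364 183 188 ; 365 183 187 ; 366 184 187 ; 
339 206 207; 340 205 206; 341 204 206; 342 204 205; 343 203 204; 344 202 204; 345 201 203; 346 201 202; 347 200 202; 348 200 201;
```

The tip is at about 47.3 mm, level with the mark. I'll hold for another second and a bit, then lift straight up.

Emit:
servo_tool --slide '[[0,0,0],[0,0,0],[0,0,0],[0,0,0],[0,0,0],[0,0,0],[0,0,0],[0,0,0]]' --angular '[[0,0,0],[0,0,0],[0,0,0],[0,0,0],[0,0,0],[0,0,0],[0,0,0],[0,0,0]]' --grip '[1,1,1,1,1,1,1,1]'

```text
clock: 10.0
tool_pos: [0.5069, 0.0017, 0.1094]
tool_rot: [-3.141, -0.003, -0.001]
force: [0.3, 6.6, 5.2]
grip_width: -0.0002
finger_force: 3.4
```

Emit:
servo_tool --slide '[[0,0,0],[0,0,0],[0,0,0],[0,0,0],[0,0,-0.5],[0,0,-1.0],[0,0,-1.6],[0,0,-2.2]]' --angular '[[0,0,0],[0,0,0],[0,0,0],[0,0,0],[0,0,0],[0,0,0],[0,0,0],[0,0,0]]' --grip '[1,1,1,1,1,1,1,1]'

```text
clock: 11.0
tool_pos: [0.5065, 0.0013, 0.1312]
tool_rot: [3.141, 0.003, -0.001]
force: [-0.0, -0.8, 0.3]
grip_width: -0.0001
finger_force: 0.0
```

Emit:
servo_tool --slide '[[0,0,-1],[0,0,-2],[0,0,-3],[0,0,-4],[0,0,-6],[0,0,-8],[0,0,-8],[0,0,-8]]' --angular '[[0,0,0],[0,0,0],[0,0,0],[0,0,0],[0,0,0],[0,0,0],[0,0,0],[0,0,0]]' --grip '[1,1,1,1,1,1,1,1]'

```text
clock: 12.0
tool_pos: [0.5066, 0.0015, 0.2108]
tool_rot: [3.142, 0.003, -0.0]
force: [-0.2, -1.1, -0.1]
grip_width: 0.0001
finger_force: 0.0
```

```bash
python3 -c "
from tip import *
s=tip(); cv2.imwrite('pics/f.png',s['image'])"
```

```text
wrist 12.0 tcp [0.5066 0.0015 0.2108] F [-0.2 -1.1 -0.1] slope tilt 0.0004 ymax 0.0931 tip z(med,top) 0.088 0.0887 red z [0.0458 0.0526 0.0549] 511 361 vel 0.012
scene 12.05 tcp [0.5065 0.0015 0.2105] F [-0.6 -0.5  0.2] slope tilt -0.0011 ymax 0.0914 tip z(med,top) 0.0856 0.0865 red z [0.0432 0.0496 0.0529] 76 99 vel 0.004
```

View pics/f.png

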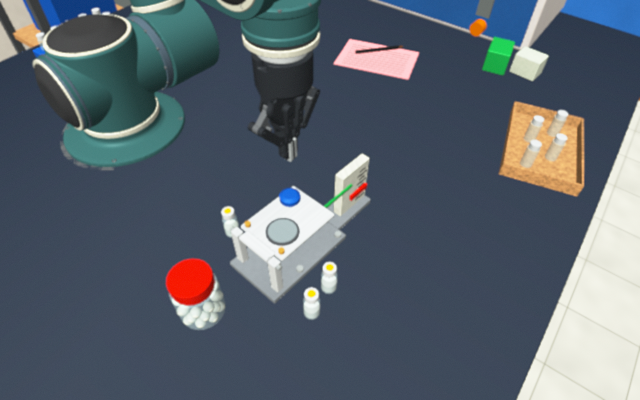

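The plate is level again (tilt 0, cap at (289,198)), the vials and jar are where they were, and the gripper is clear.

```bash
python3 -c "
from workcell import robot
print(robot.sign_off())"
```

```text
the job is handed in; nothing more can be done
None
```

I pressed the blue cap until the pointer was level with the red mark, to within about 1 mm by my measurements. I held it there for over 2 s and released it, and the plate sprang fully back up; the pointer, vials and jar were left alone, and the job is handed in at about 12 s.

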